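Lay out the blocked sun lenses in their outlined trays

ROBOT

A 6-joint arm with a two-finger parallel gripper is mounted at the origin on the work surface. World frame = base frame: x ahead of the robot, y to its left, z up, the work surface at z = 0. Lengths are in mm, angles in rad, forces in N, time in s.
With the tool pointing down it reaches from about 300 to 775 mm from the base axis. Payload 14.6 kg.
Tool frame: the origin (TCP) lies between the finger pads; the fingertips stand 22 mm ahead of it and the grasp point (between the pads) lies 3 mm ahead of it (manip.tcp_to_tips is the distance from the TCP to the fingertips, in mm); y points along the fingers, z is the direction in which the jaws open and shut, and the axes are right-handed (so a half turn about y gives the same grasp; the last joint's range is limited). The gripper opens to 94 mm and grips with 3 to 60 N. Pads are 16 mm wide; open, the fingers measure 119 mm over their backs; the gripper's body (75 mm by 177 mm) begins 78 mm behind the grasp point.
Start: joints at [-1.219, 0.3, 1.521, -0, 1.321, -0.067], TCP at [223.658, -502.461, 227.446] pointing down, gripper open.
Joint ranges: [-3.03, 3.03], [-0.79, 2.21], [0.23, 2.52], [-1.04, 4.18], [0, 3.07], [-2.55, 2.55]. Speed limits (rad/s): [2.22, 2.22, 2.57, 3.14, 3.14, 3.14].

INTERFACE

Orientations are given as [roll, pitch, yaw] about the fixed x, y, z axes, in that order (R = Rz(yaw) Ry(pitch) Rx(roll)).
In Python, from cell import manip gives the robot as it stands.
- The arm moves only by the shell command python3 -m jog 'ROWS' [OPENING] [FORCE]. ROWS is JSON, one flat list of numbers, 6 for each row, row after row: the shift along the tool's x, y, z in mm, then the turn, a rotation vector about the tool's x, y, z in degrees. A call has 1 to 10 rows; each row is the pose to reach, as a shift and turn from the pose commanded when the call began, along the tool's axes at that moment; what a row does not reach only later rows make up. A row lasts 1/12 s, in which the tool goes at most 41.7 mm and 7.16 degrees, less where a joint would pass 70% of its speed; a pose out of reach is approached as far as the arm can. A call with a gripper value outside its range is refused whole. OPENING is the finger opening in mm, from 0 to 94, set as the call begins (- or left out, the last holds). The fingers move at their own pace and stop on an object; FORCE is the grip in N (left out, the last holds). Time passes only in rows, so rows that repeat a pose let the fingers close. It gives the time, the measured TCP pose, the force and the opening at its end, in the units of the state.
- manip.read_state(): the state, without advancing time (a new reading comes with each control period).
- manip.camera(name): name is "scene" or "top"; returns a dict with "img" (420x560x3 uint8, red, green, blue), "intrinsics" (3x3 intrinsics, pixels), "origin" and "orientation" of the camera in the world. Camera axes: x right, y down, z forward; pixel columns grow to the right and rows downward; lengths in mm; the calibration is good to about 2 mm. A picture is of the moment at which its call begins. There is no depth.
- manip.sign_off(): hands the job in, once; it reports no verdict.
Trained networks look in a picture, given as the dict that the camera call returned (one of the last four; its "shot" number tells which), for a name from the list of things; names that differ only in an ending like _2 or _b are one class to them, and where a whole thing is asked for, a point or a joint stands for the part that bears it (a point fixed in the world has none). Each returns a list of dicts, best first, with "score" (0 to 1); they miss things now and then, are a little off and sometimes report something else, mostly with a low value. They report only what shows in the picture. A call takes as long as a camera call. They do not tell look-alikes from the thing itself.
- manip.masks_of(thing, picture): "pixels" (420x560 bool, what is visible of it) and "xy" ([column, row] in pixels, amid what is visible of it).
- manip.tip_of(thing, picture): "xy" ([column, row] in pixels: a listed point, or the origin of a listed thing).
The state is a dict: "clock": time; "joints": joint angles; "qd": joint speeds; "effort": joint torques, N m; "eef_pos": TCP position; "eef_rot": TCP orientation; "wrist_force": force on the tool from outside, world axes, zero at the start; "moment": the same for the moment, N m; "finger_gap": finger opening in mm.
Only numpy, scipy, OpenCV 4.12 (cv2) and the standard library are available. Lean on these libraries where they do the work, as an engineer would, in place of code of your own. Each camera call takes 0.05 s, during which the arm holds its last target.

TASK

Put each of the four blocked sun lenses into the ceramic tray whose dark outline has its shape and size: centred in the outline, lying flat with the block up, the rectangular and the pill-shaped lens turned so that their long sides run along the outline. Set each lens down gently rather than dropping it, and leave the spectacle frame and the pliers where they are.

Things in the scene. Friction and masses are not known exactly. Their poses are not given: they have to be found in the camera images.
- lens_large_round: a large round smoke-grey sun lens, 60 mm diameter, flat, 4 mm thick. On its middle stands a white plastic edging block to hold it by: an upright cylinder, diameter 24 mm, from 4 to 26 mm above the lens underside. Loose, about 35 g. Origin: centre of the underside, z up.
- tray_large_round: a shallow white ceramic lens tray, 88 x 88 mm, fixed to the counter; its floor is 5 mm above the counter, its 3 mm wide rim reaches 8 mm. A dark grey shape glazed on its middle, 3 mm larger all round, outlines the lens that belongs there: a circle 60 mm across. Flat floor, no recess. Origin: centre of the underside, z up.
- lens_small_round: a small round smoke-grey sun lens, 40 mm diameter, flat, 4 mm thick. On its middle stands a white plastic edging block to hold it by: an upright cylinder, diameter 24 mm, from 4 to 26 mm above the lens underside. Loose, about 35 g. Origin: centre of the underside, z up.
- tray_small_round: a shallow white ceramic lens tray, 88 x 88 mm, fixed to the counter; its floor is 5 mm above the counter, its 3 mm wide rim reaches 8 mm. A dark grey shape glazed on its middle, 3 mm larger all round, outlines the lens that belongs there: a circle 40 mm across. Flat floor, no recess. Origin: centre of the underside, z up.
- lens_rect: a rectangular smoke-grey sun lens with small 4 mm rounded corners, 60 mm long (own x) by 44 mm (own y), flat, 4 mm thick. On its middle stands a white plastic edging block to hold it by: an upright cylinder, diameter 24 mm, from 4 to 26 mm above the lens underside. Loose, about 35 g. Origin: centre of the underside, z up. Same after a half turn.
- tray_rect: a shallow white ceramic lens tray, 88 x 88 mm, fixed to the counter; its floor is 5 mm above the counter, its 3 mm wide rim reaches 8 mm. A dark grey shape glazed on its middle, 3 mm larger all round, outlines the lens that belongs there: a rounded rectangle 60 mm long (tray's own x) by 44 mm (own y). Flat floor, no recess. Origin: centre of the underside, z up.
- lens_pill: a long pill-shaped smoke-grey sun lens with half-round ends, 64 mm long (own x) by 32 mm (own y), flat, 4 mm thick. On its middle stands a white plastic edging block to hold it by: an upright cylinder, diameter 24 mm, from 4 to 26 mm above the lens underside. Loose, about 35 g. Origin: centre of the underside, z up. Same after a half turn.
- tray_pill: a shallow white ceramic lens tray, 88 x 88 mm, fixed to the counter; its floor is 5 mm above the counter, its 3 mm wide rim reaches 8 mm. A dark grey shape glazed on its middle, 3 mm larger all round, outlines the lens that belongs there: a pill shape (half-round ends) 64 mm long (tray's own x) by 32 mm (own y). Flat floor, no recess. Origin: centre of the underside, z up.
- frame: a tortoiseshell (brown) acetate spectacle frame, about 135 x 50 mm, 18 mm high, lying folded at the left side (+y) of the work. Loose. Origin: centre of the underside. Not to be moved.
- pliers: steel nose-pad pliers with red grips, about 145 x 55 mm, 11 mm high, lying at the right side (-y) of the work. Loose. Origin: underside of the pivot; jaws along own +x. Not to be moved.
Things that resemble listed ones, but are neither listed nor needed, are in the scene too. What is shaped like the tray_large_round but purple is not meant.

How it is judged:
By the outcome, as a careful person would: the job done as asked, in the order asked, and still so for the second after the job is handed in, with the robot touching nothing.
It also fails if it takes over 102 s, if anything falls off the work surface, if the arm or the gripper's body presses on something with over 40 N, if the wrist force passes 120 N, or if a joint passes its speed limit or range.

## Working session

There is one attempt and no reset: what is moved stays moved. The work goes in short steps, Python scripts to look and compute and a shell command to move; the robot and the scene stay as the last step left them, time stands still between calls to the robot, and variables do not carry over. Pictures are saved under pics/ and viewed, and the job is handed in when it is done.

```bash
ls; mkdir -p pics; python3 - <<'E'
from cell import manip
import cv2
for n in ("scene","top"):
    d=manip.camera(n); cv2.imwrite(f"pics/{n}0.png",d["img"][:,:,::-1]); print(n,d["intrinsics"],d["origin"],d["orientation"])
s=manip.read_state(); print(s)
E
```

```text
pics
scene [[386.24521598   0.         285.12593841]
 [  0.         386.24521598 212.46681772]
 [  0.           0.           1.        ]] [ 922.00075325 -666.65534394  887.11682003] [-2.3863892  -0.01990121  0.57359258]
top [[472.8413262    0.         283.13581561]
 [  0.         472.8413262  205.486673  ]
 [  0.           0.           1.        ]] [ 325.23907956   -1.69170607 1244.1696855 ] [-3.00486480e+00 -1.21686023e-03 -1.56999628e+00]
{'clock': 0.1, 'joints': array([-1.21859671e+00,  3.00396582e-01,  1.52150557e+00, -1.15299072e-05,
        1.32071613e+00, -6.65753974e-02]), 'qd': array([-6.65017696e-05, -1.80817066e-03, -2.76639434e-03, -7.47330755e-04,
        6.15926804e-04, -6.36774672e-04]), 'effort': array([ 1.90742452e-03, -5.32644475e+01, -3.53282869e+01,  7.10036047e-02,
        2.34694546e-02, -7.31724595e-05]), 'eef_pos': array([ 223.58665964, -502.27043607,  226.95913919]), 'eef_rot': array([-1.57182043e+00,  5.70881580e-05, -2.72281480e+00]), 'wrist_force': array([-0.03885447, -0.57063335, -0.22669861]), 'moment': array([0.03191071, 0.00075965, 0.00211177]), 'finger_gap': 93.75104593945422}
```

View pics/scene0.png

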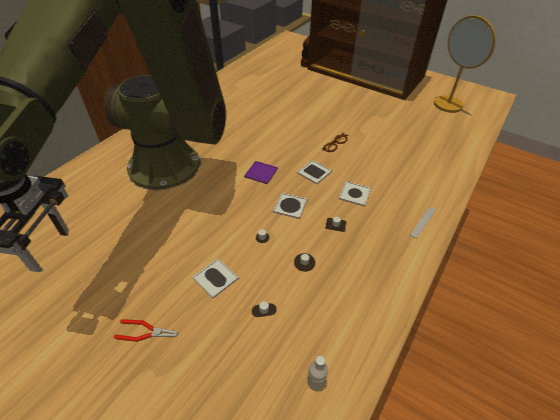

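View pics/top0.png

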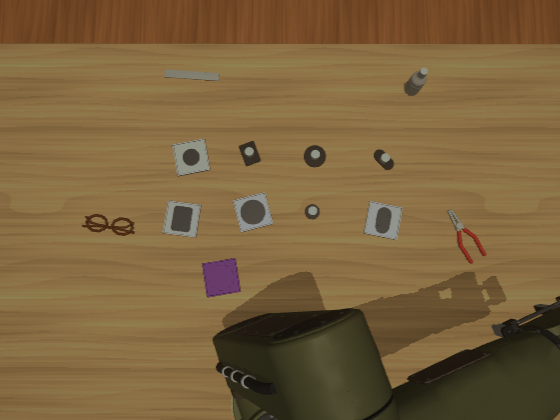

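The top view (~2.6 mm/px) shows:
- **Trays:** small_round (191,157), large_round (253,211), rect (182,219), pill (383,220).
- **Purple decoy tray:** (221,277).
- **Lenses:** rect (249,153), large round (315,156), pill (384,159), small round (312,211).
- **Other things:** frame (108,224), pliers (466,236), a ruler (190,75) and a bottle (416,82).

Next I measure with the networks and outline fits.

```bash
cat > h.py <<'E'
import numpy as np, cv2
from scipy.spatial.transform import Rotation as Ro
from cell import manip
def cam(d): return np.asarray(d["intrinsics"]),np.asarray(d["origin"]),Ro.from_euler('xyz',d["orientation"]).as_matrix()
def unproj(d,uv,z):
    K,o,R=cam(d); uv=np.atleast_2d(uv).astype(float)
    r=(R@np.linalg.inv(K)@np.c_[uv,np.ones(len(uv))].T).T
    t=(z-o[2])/r[:,2]; return o+r*t[:,None]
def proj(d,P):
    K,o,R=cam(d); p=(K@R.T@(np.atleast_2d(P)-o).T).T; return p[:,:2]/p[:,2:]
LENS=["lens_large_round","lens_small_round","lens_rect","lens_pill"]
E
python3 - <<'E'
from h import *
for n in ("top","scene"):
    d=manip.camera(n)
    for t in LENS+[l.replace("lens","tray") for l in LENS]+["frame","pliers"]:
        z=4 if "lens" in t else 5
        for m in manip.tip_of(t,d)[:3]:
            print(n,t,round(m["score"],2),np.round(m["xy"],1),np.round(unproj(d,m["xy"],0)[0,:2],1))
    if n=="top":
        im=d["img"][125:255,150:420,::-1]
        a=cv2.resize(im[:, :135],None,fx=5.5,fy=4.5*5.5/4.5,interpolation=cv2.INTER_CUBIC)[:600]
        cv2.imwrite("pics/c1.png",cv2.resize(im[:, :140],None,fx=4.5,fy=4.5,interpolation=cv2.INTER_CUBIC))
        cv2.imwrite("pics/c2.png",cv2.resize(im[:, 130:],None,fx=4.5,fy=4.5,interpolation=cv2.INTER_CUBIC))
        np.save("top0.npy",d["img"])
E
```

```text
top lens_large_round 0.78 [313.6 156. ] [631.1 -85.1]
top lens_small_round 0.45 [314.4 210.9] [482. -86.]
top lens_small_round 0.17 [384.3 157.5] [ 627.2 -275.5]
top lens_rect 0.69 [250.5 152.4] [640.9  85.1]
top lens_pill 0.53 [384.9 155.7] [ 632.2 -277.3]
top tray_large_round 0.95 [223.6 276.4] [310.  151.7]
top tray_large_round 0.83 [252.3 212.4] [477.8  78.6]
top tray_small_round 0.58 [191.1 159.7] [620.6 244.7]
top tray_rect 0.87 [181.5 215.5] [469.4 266. ]
top tray_pill 0.79 [380.9 219.3] [ 459.8 -261.8]
top frame 0.88 [110.8 226.2] [440.8 451.7]
top pliers 0.84 [458.3 228.1] [ 436.6 -465.5]
scene lens_large_round 0.69 [303.8 263.8] [634.5 -92.5]
scene lens_small_round 0.71 [262.8 235.8] [480.2 -72.9]
scene lens_small_round 0.62 [289.5 206.2] [480.2  75.5]
scene lens_small_round 0.28 [317.8 172.7] [474.8 269.1]
scene lens_rect 0.56 [333.1 222.4] [629.5  91.9]
scene lens_pill 0.61 [262.2 312.5] [ 624.2 -280.2]
scene tray_large_round 0.82 [291.1 207.3] [487.1  74.2]
scene tray_large_round 0.7 [261.1 171.5] [307.  162.9]
scene tray_small_round 0.76 [355.3 192.7] [628.5 251.1]
scene tray_rect 0.65 [317.6 174.2] [478.1 261.8]
scene tray_pill 0.85 [214.  276.3] [ 452.4 -263.6]
scene frame 0.64 [335.6 147. ] [457.6 435.5]
scene pliers 0.9 [158.5 333.1] [ 446.8 -463.7]
```

View pics/c1.png

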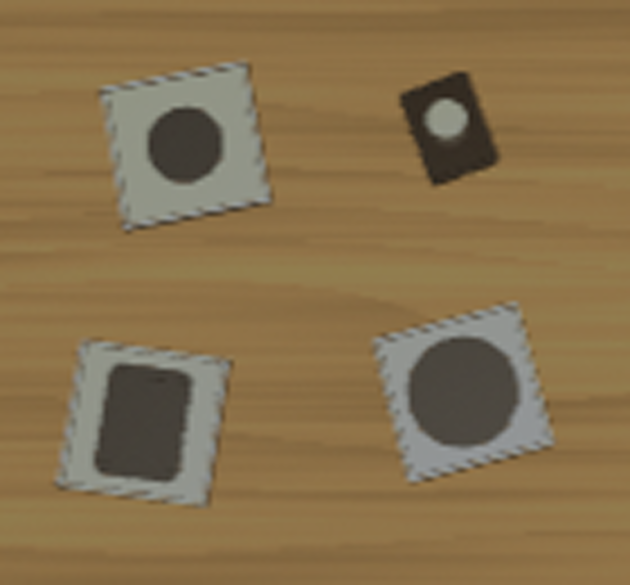

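View pics/c2.png

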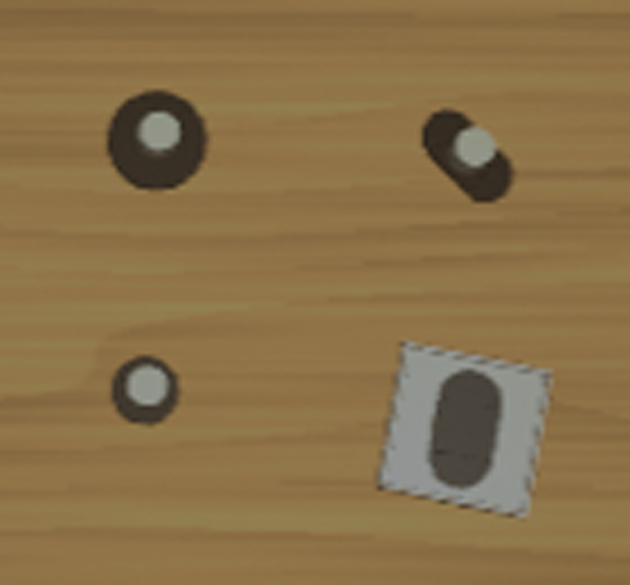

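```bash
cat >> h.py <<'E'
from scipy.optimize import minimize
from shapely.geometry import Polygon if False else None
E
sed -i '/shapely/d' h.py
cat >> h.py <<'E'
def shape(kind,grow=0):
    a=np.linspace(0,2*np.pi,96,endpoint=False); c=np.c_[np.cos(a),np.sin(a)]
    if kind=="large_round": return c*(30+grow)
    if kind=="small_round": return c*(20+grow)
    if kind=="rect": return np.sign(c)*[26,18]+c*(4+grow)
    if kind=="pill": return np.sign(c)*[16,0]+c*(16+grow)
a_=np.linspace(0,2*np.pi,64,endpoint=False); CIRC=np.c_[np.cos(a_),np.sin(a_)]*12
def render(d,kind,lens,x,y,th,z0,box,S=8):
    u0,v0,w,h=box; m=np.zeros((h*S,w*S),np.uint8)
    c,s=np.cos(th),np.sin(th); R=np.array([[c,-s],[s,c]])
    def P(xy,z): return proj(d,np.c_[xy,np.full(len(xy),z)])
    def fill(p): cv2.fillPoly(m,[np.round(((p-[u0,v0]+.5)*S-.5)*16).astype(np.int32)],255,shift=4)
    def hull(*q): return cv2.convexHull(np.vstack(q).astype(np.float32))[:,0]
    if lens:
        sh=shape(kind)@R.T+[x,y]
        fill(hull(P(sh,z0),P(sh,z0+4)))
        b=CIRC+[x,y]; fill(hull(P(b,z0+4),P(b,z0+26)))
    else: fill(P(shape(kind,3)@R.T+[x,y],z0))
    return cv2.resize(m,(w,h),interpolation=cv2.INTER_AREA)/255.
def fit(d,kind,lens,uv,z0,th0=None,half=None):
    if half is None: half=20 if lens else 15
    u0,v0=int(uv[0])-half,int(uv[1])-half; box=(u0,v0,2*half+1,2*half+1)
    I=d["img"][v0:v0+2*half+1,u0:u0+2*half+1].astype(float)
    F=I[:,:,0]-I[:,:,2] if lens else I.mean(2)
    p=unproj(d,uv,z0)[0]
    def cost(q):
        a=render(d,kind,lens,q[0],q[1],q[2],z0,box)
        A=np.c_[a.ravel(),np.ones(a.size)]; w,r,_,_=np.linalg.lstsq(A,F.ravel(),rcond=None)
        return np.mean(np.abs(F.ravel()-A@w)**1.0)
    best=None
    for t in ([0] if "round" in kind else (np.arange(6)*np.pi/6 if th0 is None else [th0])):
        sx=[[p[0]+i,p[1]+j,t+k] for i,j,k in ((0,0,0),(6,0,.2),(0,6,-.2),(-5,-5,.1))]
        r=minimize(cost,sx[0],method="Nelder-Mead",options=dict(initial_simplex=sx,xatol=.02,fatol=1e-4,maxiter=300))
        if best is None or r.fun<best.fun: best=r
    return best.x[0],best.x[1],(best.x[2]+np.pi/2)%np.pi-np.pi/2,best.fun
TOPUV={"tray_small_round":(191,157),"tray_large_round":(253,212),"tray_rect":(182,219),"tray_pill":(383,220),
"lens_rect":(249,153),"lens_large_round":(315,156),"lens_pill":(384,160),"lens_small_round":(312,212)}
E
python3 - <<'E'
from h import *
d=manip.camera("top"); e=manip.camera("scene")
for t,uv in TOPUV.items():
    L="lens" in t; k=t[5:]; z=0 if L else 5
    r=fit(d,k,L,uv,z); 
    s=fit(e,k,L,proj(e,[r[0],r[1],z])[0],z,r[2],half=17 if L else 11)
    print(t,np.round(r,2),"deg",round(np.degrees(r[2]),1),"| scene",np.round(s,2),round(np.degrees(s[2]),1))
E
```

```text
tray_small_round [627.63 245.17   0.     6.74] deg 0.0 | scene [6.2843e+02 2.4518e+02 5.0000e-02 1.9150e+01] 2.7
tray_large_round [ 4.7934e+02  7.7940e+01 -1.0000e-02  6.4300e+00] deg -0.5 | scene [4.8035e+02 7.7690e+01 6.0000e-02 1.4650e+01] 3.3
tray_rect [ 4.6103e+02  2.6503e+02 -1.3000e-01  5.1100e+00] deg -7.4 | scene [ 4.6134e+02  2.6494e+02 -1.2000e-01  1.5500e+01] -6.7
tray_pill [ 4.5767e+02 -2.6590e+02 -2.0000e-01  5.6600e+00] deg -11.3 | scene [ 4.5894e+02 -2.6598e+02 -2.0000e-01  6.3900e+00] -11.7
lens_rect [6.3862e+02 8.7840e+01 3.7000e-01 1.6800e+00] deg 21.3 | scene [6.3999e+02 8.7650e+01 3.6000e-01 3.3200e+00] 20.4
lens_large_round [ 6.3121e+02 -8.7230e+01 -4.0000e-02  1.6700e+00] deg -2.4 | scene [ 6.3264e+02 -8.7080e+01  5.0000e-02  2.6800e+00] 3.1
lens_pill [ 621.85 -272.37    0.76    1.64] deg 43.6 | scene [ 623.29 -272.86    0.73    3.19] 42.0
lens_small_round [ 4.8056e+02 -7.8800e+01  3.0000e-02  2.0700e+00] deg 1.4 | scene [ 4.8238e+02 -7.9120e+01  8.0000e-02  2.8400e+00] 4.3
```

Both cameras agree to about 1.3 mm, and the lens-to-tray differences agree better still. Candidates in the top image:
- **Large round:** lens (315,156); tray (253,212). I am excluding the purple decoy at (222,277).
- **Small round:** lens (312,212), tray (191,157).
- **Rect:** lens (249,153), tray (182,219).
- **Pill:** lens (384,160), tray (383,220).

The close crops confirm the shapes. I start with the pill.

```bash
cat >> h.py <<'E'
def go(x,y,z,yaw):
    s=manip.read_state(); R=Ro.from_euler('xyz',s["eef_rot"]); T=Ro.from_euler('xyz',[-np.pi/2,0,np.radians(yaw)])
    print("shift",np.round(R.inv().apply(np.array([x,y,z])-s["eef_pos"]),1),"turn",np.round(np.degrees((R.inv()*T).as_rotvec()),1),
      "pos",np.round(s["eef_pos"],1),"rpy",np.round(np.degrees(s["eef_rot"]),1),"t",round(s["clock"],2))
E
python3 -c "
from h import *
go(622.6,-272.6,110,-90)"
```

```text
shift [-457.9  117.4  -47.7] turn [  0. -66.  -0.] pos [ 223.7 -502.4  227.4] rpy [ -90.    0. -156.] t 1.3
```

```bash
python3 -m jog '[-41,10,-4,0,-6,0, -82,20,-9,0,-13,0, -123,31,-13,0,-20,0, -164,42,-17,0,-26,0, -205,52,-21,0,-33,0, -246,63,-26,0,-40,0, -287,73,-30,0,-47,0, -328,84,-34,0,-53,0, -369,94,-38,0,-60,0, -400,102,-42,0,-66,0]' 50; python3 -c "
from h import *
go(622.6,-272.6,110,-90)"
```

```text
clock: 2.13
eef_pos: [573.7, -300.0, 124.9]
eef_rot: [-1.571, 0.0, -1.564]
wrist_force: [0.6, -0.5, 0.6]
finger_gap: 49.9
shift [-27.1  14.9  49. ] turn [-0.   0.4 -0. ] pos [ 573.7 -300.   124.9] rpy [-90.    0.  -89.6] t 2.13
```

```bash
python3 -m jog '[-15,8,25,0,0,0, -28,15,50,0,0,0, -28,15,50,0,0,0, -28,15,50,0,0,0]'; python3 - <<'E'
from h import *
go(622.6,-272.6,28.5,-90)
d=manip.camera("scene"); p=proj(d,[622.6,-272.6,20])[0].astype(int); print(p)
c=d["img"][p[1]-70:p[1]+30,p[0]-60:p[0]+60,::-1]
cv2.imwrite("pics/p1.png",cv2.resize(c,None,fx=5,fy=5,interpolation=cv2.INTER_CUBIC))
E
```

```text
clock: 2.47
eef_pos: [622.5, -272.4, 109.4]
eef_rot: [-1.572, 0.001, -1.569]
wrist_force: [-1.1, -0.2, -0.1]
finger_gap: 49.9
shift [ 0.3 80.9  0.2] turn [ 0.1  0.1 -0. ] pos [ 622.5 -272.4  109.4] rpy [-90.1   0.  -89.9] t 2.47
[263 305]
```

View pics/p1.png

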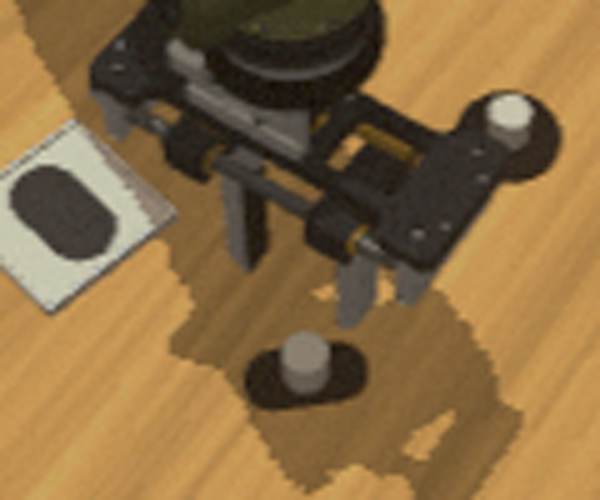

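The fingers straddle the pill block along world x, with the block at about (305,355) in the crop. I descend.

```bash
python3 -m jog '[0,25,0,0,0,0, 0,50,0,0,0,0, 0,65,0,0,0,0, 0,74,0,0,0,0, 0,79,0,0,0,0, 0,81,0,0,0,0, 0,81,0,0,0,0]' 50 && python3 -m jog '[0,0,0,0,0,0, 0,0,0,0,0,0, 0,0,0,0,0,0, 0,0,0,0,0,0, 0,0,0,0,0,0, 0,0,0,0,0,0, 0,0,0,0,0,0]' 20 15
```

```text
clock: 3.1
eef_pos: [622.2, -273.8, 30.1]
eef_rot: [-1.57, -0.0, -1.571]
wrist_force: [0.5, -0.4, 0.5]
finger_gap: 50.2
clock: 3.68
eef_pos: [622.2, -273.5, 29.8]
eef_rot: [-1.57, -0.0, -1.571]
wrist_force: [-0.6, 1.7, 3.6]
finger_gap: 24.0
```

```bash
python3 -m jog '[0,-5,0,0,0,0, 0,-20,0,0,0,0, 0,-40,-10,0,4,0, -1,-50,-30,0,10,0, -2,-50,-55,0,17,0, -3,-50,-80,0,24,0, -4,-50,-105,0,31,0, -5,-50,-128,0,38,0, -6,-50,-147,0,45,0, -6.5,-50,-158,0,51,0]'  && python3 -m jog '[-0.2,0,-5,0,3.3,0, -0.2,0,-6.3,0,3.3,0, -0.2,0,-6.3,0,3.3,0, -0.2,0,-6.3,0,3.3,0]'; python3 - <<'E'
from h import *
go(458.1,-266.4,36,-144.3)
for i in range(3):
    d=manip.camera("scene"); print(manip.read_state()["eef_pos"])
p=proj(d,[458,-266,40])[0].astype(int); print(p)
c=d["img"][p[1]-60:p[1]+40,p[0]-60:p[0]+60,::-1]
cv2.imwrite("pics/p2.png",cv2.resize(c,None,fx=5,fy=5,interpolation=cv2.INTER_CUBIC))
E
```

```text
clock: 4.52
eef_pos: [462.5, -266.9, 80.7]
eef_rot: [-1.57, 0.0, -2.468]
wrist_force: [0.9, 0.5, 0.3]
finger_gap: 23.9
clock: 4.85
eef_pos: [460.7, -262.1, 80.1]
eef_rot: [-1.57, 0.0, -2.516]
wrist_force: [-0.6, -0.5, -0.7]
finger_gap: 23.4
shift [ 4.7 44.1  2. ] turn [-0.1  0.1 -0. ] pos [ 460.7 -262.1   80.1] rpy [ -89.9    0.  -144.2] t 4.85
[ 460.67176739 -262.03845131   79.83671434]
[ 460.58564087 -261.99983319   79.659984  ]
[ 460.51538843 -261.95005463   79.51214806]
[213 269]
```

View pics/p2.png

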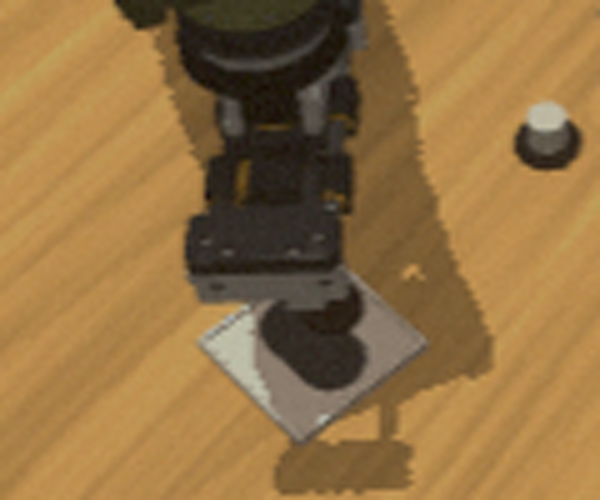

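I made an error here: the second call's small shift went along the already-turned tool axes, so the tool sits about 4 mm off. The lens hangs level over the tray. I correct and descend in stages.

```bash
python3 -c "
from h import *
go(457.7,-266.5,40,-144.3)"; python3 -m jog '[2,12,1,0,0,0, 4.8,26,2.2,0,0,0, 4.8,35,2.2,0,0,0, 4.8,39,2.2,0,0,0, 4.8,39,2.2,0,0,0, 4.8,39,2.2,0,0,0, 4.8,39,2.2,0,0,0, 4.8,39,2.2,0,0,0]';python3 -c "
from h import *
go(457.7,-266.5,34.8,-144.3)"
```

```text
shift [ 4.9 39.5  2. ] turn [-0.   0.1 -0. ] pos [ 460.5 -262.    79.5] rpy [ -90.     0.  -144.2] t 5.0
clock: 5.67
eef_pos: [457.9, -266.6, 41.0]
eef_rot: [-1.57, 0.0, -2.518]
wrist_force: [0.5, -0.7, -0.3]
finger_gap: 23.4
shift [ 0.1  6.2 -0.2] turn [-0.1  0.  -0. ] pos [ 457.9 -266.6   41. ] rpy [ -89.9    0.  -144.3] t 5.67
```

```bash
python3 -m jog '[0,2,0,0,0,0, 0,4,0,0,0,0, 0,5,0,0,0,0, 0,5.5,0,0,0,0, 0,5.5,0,0,0,0, 0,5.5,0,0,0,0, 0,5.5,0,0,0,0]'; python3 -m jog '[0,0.3,0,0,0,0, 0,0.6,0,0,0,0, 0,0.6,0,0,0,0, 0,0.6,0,0,0,0]'
```

```text
clock: 6.25
eef_pos: [457.6, -266.5, 35.0]
eef_rot: [-1.571, 0.0, -2.519]
wrist_force: [-0.2, -0.2, -0.4]
finger_gap: 24.1
clock: 6.58
eef_pos: [457.6, -266.5, 34.8]
eef_rot: [-1.571, 0.0, -2.519]
wrist_force: [-3.6, 1.2, 6.7]
finger_gap: 23.6
```

Contact shows 6.7 N upward. I release and lift.

```bash
python3 -m jog '[0,-0.3,0,0,0,0, 0,-0.3,0,0,0,0, 0,-0.3,0,0,0,0, 0,-0.3,0,0,0,0, 0,-0.3,0,0,0,0]' 46 ; python3 -m jog '[0,-10,0,0,0,0, 0,-30,0,0,0,0, 0,-60,0,0,0,0, 0,-80,0,0,0,0, 0,-80,0,0,0,0]'; python3 -c "
from h import *
go(480.6,-80,110,-90)"
```

```text
clock: 7.0
eef_pos: [457.6, -266.5, 34.6]
eef_rot: [-1.571, -0.0, -2.519]
wrist_force: [0.3, -0.2, 0.7]
finger_gap: 45.7
clock: 7.42
eef_pos: [459.1, -267.5, 119.5]
eef_rot: [-1.564, 0.002, -2.519]
wrist_force: [0.2, 0.4, -0.2]
finger_gap: 46.2
shift [-126.8    8.9 -139.8] turn [ -0.4 -54.3   0. ] pos [ 459.1 -267.5  119.5] rpy [-8.960e+01  1.000e-01 -1.443e+02] t 7.42
```

```bash
python3 -m jog '[-14,1,-15,0,-6,0, -30,2,-33,0,-13,0, -47,3,-52,0,-20,0, -64,4,-71,0,-27,0, -81,5,-90,0,-34,0, -98,6,-108,0,-41,0, -113,7,-124,0,-48,0, -123,8,-135,0,-54.3,0, -128,9,-140,0,-54.3,0, -128,9,-140,0,-54.3,0]'; python3 - <<'E'
from h import *
d=manip.camera("top"); go(481.5,-79,29,-90)
for k,t in (("lens_pill",0),("tray_pill",0)):
    pass
r=fit(d,"pill",True,(383,220),5,half=12); print(np.round(r,2),np.degrees(r[2]))
e=manip.camera("scene"); uv=proj(e,[458,-266,10])[0]; print(uv)
c=d["img"][200:240,363:403,::-1]; c2=e["img"][int(uv[1])-25:int(uv[1])+25,int(uv[0])-25:int(uv[0])+25,::-1]
cv2.imwrite("pics/p3.png",np.hstack([cv2.resize(c,(400,400),interpolation=cv2.INTER_CUBIC),cv2.resize(c2,(400,400),interpolation=cv2.INTER_CUBIC)]))
E
```

```text
clock: 8.25
eef_pos: [479.8, -77.2, 105.5]
eef_rot: [-1.571, 0.0, -1.573]
wrist_force: [0.6, -0.2, 0.3]
finger_gap: 46.3
shift [ 1.  76.6  1.7] turn [ 0.  -0.2  0. ] pos [479.9 -78.  105.6] rpy [-90.   -0.  -90.2] t 8.3
[ 4.5809e+02 -2.6581e+02 -1.8000e-01  2.8100e+00] -10.173899245076166
[214.60898751 275.77999102]
```

View pics/p3.png

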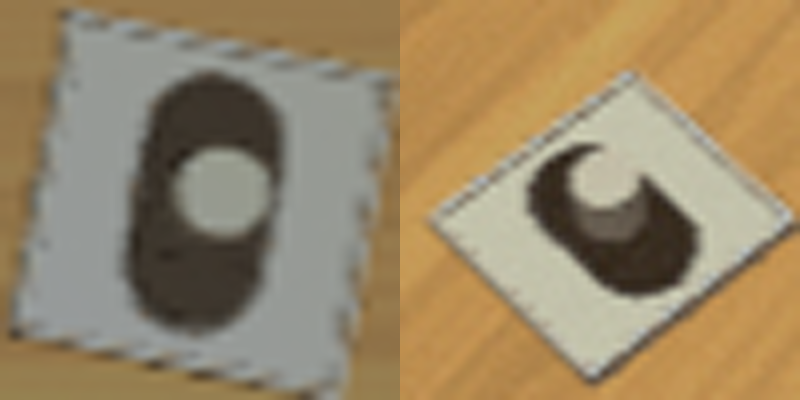

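The pill lies inside its outline in both views, with the block at about (222,193) and (605,180) in the two panels. I build a layered fit (outline, lens, block) to measure the placed pose properly.

```bash
cat >> h.py <<'E'
def fitplaced(d,kind,tray,lens0,S=8):
    """tray=(x,y,th) seeds; fits tray and lens jointly: 6 params"""
    uv=proj(d,[tray[0],tray[1],5])[0]; half=15 if d["intrinsics"][0][0]>450 else 13
    u0,v0=int(uv[0])-half,int(uv[1])-half; n=2*half+1
    I=d["img"][v0:v0+n,u0:u0+n].astype(float).reshape(-1,3)
    def P(xy,z): return proj(d,np.c_[xy,np.full(len(xy),z)])
    def pts(p): return [np.round(((p-[u0,v0]+.5)*S-.5)*16).astype(np.int32)]
    def hull(*q): return cv2.convexHull(np.vstack(q).astype(np.float32))[:,0]
    def rot(t): c,s=np.cos(t),np.sin(t); return np.array([[c,s],[-s,c]])
    ta=TA[kind]  # tray square
    def lab(q):
        m=np.zeros((n*S,n*S),np.uint8)
        t=q[:2]; sq=np.array([[-1,-1],[1,-1],[1,1],[-1,1]])@rot(ta)
        cv2.fillPoly(m,pts(P(sq*44+t,8)),1,shift=4); cv2.fillPoly(m,pts(P(sq*41+t,5)),2,shift=4)
        cv2.fillPoly(m,pts(P(shape(kind,3)@rot(q[2])+t,5)),3,shift=4)
        sh=shape(kind)@rot(q[5])+q[3:5]; b=CIRC+q[3:5]
        cv2.fillPoly(m,pts(hull(P(sh,5),P(sh,9))),4,shift=4)
        cv2.fillPoly(m,pts(hull(P(b,9),P(b,31))),5,shift=4)
        cv2.fillPoly(m,pts(P(b,31)),6,shift=4)
        return m
    def cost(q):
        m=lab(q); A=np.stack([cv2.resize((m==i).astype(np.float32),(n,n),interpolation=cv2.INTER_AREA).ravel() for i in range(7)],1)
        w=np.linalg.lstsq(A,I,rcond=None)[0]
        return np.mean(np.abs(I-A@w))
    q0=np.r_[tray,lens0]; sx=[q0]+[q0+np.eye(6)[i]*s for i,s in enumerate((2,2,.1,2,2,.1))]
    r=minimize(cost,q0,method="Nelder-Mead",options=dict(initial_simplex=sx,xatol=.01,fatol=1e-4,maxiter=1500,adaptive=True))
    q=r.x; print(kind,"tray",np.round(q[:2],2),"lens",np.round(q[3:5],2),"err",np.round(q[3:5]-q[:2],2),
      "angles",np.round(np.degrees(q[[2,5]]),1),"res",round(r.fun,2)); return q
TA=dict(pill=np.radians(-11.5),rect=np.radians(-7),large_round=0.,small_round=0.)
TRAY=dict(pill=(458.3,-265.9,-.2),rect=(461.2,265,-.125),large_round=(479.8,77.8,0),small_round=(628,245.2,0))
E
python3 - <<'E'
from h import *
for n in ("top","scene"):
    d=manip.camera(n)
    fitplaced(d,"pill",TRAY["pill"],TRAY["pill"]); fitplaced(d,"pill",TRAY["pill"],(460,-264,-.1))
go(481.5,-79,29,-90)
E
```

```text
pill tray [ 457.9  -265.67] lens [ 458.08 -265.22] err [0.18 0.45] angles [-11.9 -11.1] res 4.27
pill tray [ 457.58 -265.92] lens [ 457.98 -265.2 ] err [0.4  0.71] angles [-11.2 -11.3] res 4.25
pill tray [ 459.15 -266.16] lens [ 459.61 -265.78] err [0.47 0.38] angles [-10.8 -14.1] res 6.06
pill tray [ 459.19 -266.25] lens [ 459.62 -265.78] err [0.43 0.47] angles [-10.7 -14.1] res 6.05
shift [ 0.1 76.7  1.7] turn [ 0.  -0.2  0. ] pos [479.8 -78.9 105.7] rpy [-90.   -0.  -90.2] t 8.45
```

The pill is centred to about 0.6 mm and 1°. Next is the small round lens.

```bash
python3 -m jog '[0,20,1.5,0,0,0, 0,42,1.5,0,0,0, 0,60,1.5,0,0,0, 0,70,1.5,0,0,0, 0,75,1.5,0,0,0, 0,76.5,1.5,0,0,0, 0,76.5,1.5,0,0,0, 0,76.5,1.5,0,0,0]' 46 && python3 -m jog '[0,0,0,0,0,0, 0,0,0,0,0,0, 0,0,0,0,0,0, 0,0,0,0,0,0, 0,0,0,0,0,0, 0,0,0,0,0,0]' 20 15; python3 -c "
from h import *
go(628,245.2,80,-90)"
```

```text
clock: 9.12
eef_pos: [481.8, -78.3, 30.0]
eef_rot: [-1.57, -0.0, -1.571]
wrist_force: [-0.0, -0.2, -0.3]
finger_gap: 46.1
clock: 9.62
eef_pos: [481.5, -78.1, 29.4]
eef_rot: [-1.57, -0.0, -1.571]
wrist_force: [-0.4, -0.5, 4.7]
finger_gap: 23.6
shift [-323.3  -50.5  146.5] turn [-0. -0.  0.] pos [481.5 -78.1  29.4] rpy [-90.  -0. -90.] t 9.62
```

```bash
python3 -m jog '[0,-5,0,0,0,0, 0,-20,0,0,0,0, -10,-45,5,0,0,0, -35,-55,16,0,0,0, -68,-55,31,0,0,0, -104,-55,47,0,0,0, -140,-55,63,0,0,0, -176,-55,79,0,0,0, -212,-55,96,0,0,0, -245,-55,111,0,0,0]'  && python3 -m jog '[-30,0,14,0,0,0, -52,0,24,0,0,0, -68,0,30,0,0,0, -76,0,34,0,0,0, -79,0,35.5,0,0,0, -79,0,35.5,0,0,0, -79,0,35.5,0,0,0, -79,0,35.5,0,0,0, -79,0,35.5,0,0,0, -79,0,35.5,0,0,0]';python3 -c "
from h import *
go(628,246.1,40,-90)"
```

```text
clock: 10.45
eef_pos: [592.8, 169.2, 84.4]
eef_rot: [-1.571, 0.0, -1.57]
wrist_force: [-0.1, -0.1, 0.1]
finger_gap: 23.8
clock: 11.28
eef_pos: [627.9, 245.3, 84.4]
eef_rot: [-1.571, 0.0, -1.572]
wrist_force: [0.4, -0.7, -0.2]
finger_gap: 23.7
shift [-0.8 44.4  0.1] turn [-0. -0. -0.] pos [627.9 245.3  84.4] rpy [-90.   0. -90.] t 11.28
```

```bash
python3 -m jog '[-0.4,15,0,0,0,0, -0.8,30,0,0,0,0, -0.8,40,0,0,0,0, -0.8,45,0,0,0,0, -0.8,48,0,0,0,0, -0.8,48.5,0,0,0,0, -0.8,48.5,0,0,0,0, -0.8,48.5,0,0,0,0, -0.8,48.5,0,0,0,0]'; python3 -m jog '[0,0.3,0,0,0,0, 0,0.6,0,0,0,0, 0,0.9,0,0,0,0, 0,0.9,0,0,0,0, 0,0.9,0,0,0,0]'
```

```text
clock: 12.03
eef_pos: [628.2, 246.8, 36.3]
eef_rot: [-1.57, 0.0, -1.571]
wrist_force: [0.2, -0.1, 0.6]
finger_gap: 23.6
clock: 12.45
eef_pos: [627.9, 246.7, 34.7]
eef_rot: [-1.571, 0.0, -1.571]
wrist_force: [0.0, -0.6, 0.3]
finger_gap: 23.5
```

```bash
python3 -m jog '[0.3,0,0,0,0,0, 0.5,0.2,0,0,0,0, 0.5,0.4,0,0,0,0, 0.5,0.4,0,0,0,0, 0.5,0.4,0,0,0,0]';  python3 -m jog '[0,0.2,0,0,0,0, 0,0.4,0,0,0,0, 0,0.4,0,0,0,0]'
```

```text
clock: 12.87
eef_pos: [627.9, 246.1, 34.5]
eef_rot: [-1.571, -0.0, -1.571]
wrist_force: [-0.8, -0.4, 2.4]
finger_gap: 23.6
clock: 13.12
eef_pos: [627.9, 246.2, 34.4]
eef_rot: [-1.571, -0.0, -1.571]
wrist_force: [-3.3, -2.1, 6.5]
finger_gap: 23.2
```

Contact made. I release, lift and go to the rect lens.

```bash
python3 -m jog '[0,-0.3,0,0,0,0, 0,-0.3,0,0,0,0, 0,-0.3,0,0,0,0, 0,-0.3,0,0,0,0, 0,-0.3,0,0,0,0]' 46 ; python3 -m jog '[0,-10,0,0,0,0, 0,-30,0,0,0,0, 0,-60,0,0,0,0, 0,-75,0,0,0,0, 0,-75,0,0,0,0]'; python3 -c "
from h import *
go(639.3,87.7,110,-90)"
```

```text
clock: 13.53
eef_pos: [627.9, 246.2, 34.1]
eef_rot: [-1.571, -0.0, -1.571]
wrist_force: [-0.6, 0.3, -0.2]
finger_gap: 45.5
clock: 13.95
eef_pos: [629.4, 246.7, 114.4]
eef_rot: [-1.564, 0.002, -1.571]
wrist_force: [0.8, -0.2, 0.4]
finger_gap: 45.8
shift [159.    4.1   9.8] turn [-0.4 -0.  -0.1] pos [629.4 246.7 114.4] rpy [-89.6   0.1 -90. ] t 13.95
```

```bash
python3 -m jog '[25,0,2,0,0,0, 60,0,4,0,0,0, 95,0,7,0,0,0, 125,0,9,0,0,0, 146,0,10,0,0,0, 158.5,0,11.3,0,0,0, 158.5,0,11.3,0,0,0, 158.5,0,11.3,0,0,0, 158.5,0,11.3,0,0,0]'; python3 - <<'E'
from h import *
for n in ("top","scene"):
    d=manip.camera(n); fitplaced(d,"small_round",TRAY["small_round"],TRAY["small_round"])
go(639.3,87.7,29,-90)
E
```

```text
clock: 14.7
eef_pos: [639.1, 89.0, 109.1]
eef_rot: [-1.571, 0.0, -1.57]
wrist_force: [-0.4, 0.4, -0.5]
finger_gap: 45.9
small_round tray [627.63 245.08] lens [627.72 245.21] err [0.09 0.14] angles [1.7 5.2] res 11.22
small_round tray [627.84 244.49] lens [607.62 271.78] err [-20.22  27.29] angles [-5.1 -8.3] res 33.04
shift [ 1.4 80.1  0.3] turn [ 0.   0.1 -0. ] pos [639.   89.1 109.1] rpy [-90.    0.  -89.9] t 14.8
```

```bash
python3 -m jog '[0.7,20,0,0,0,0, 1.3,42,0.2,0,0,0, 1.3,60,0.2,0,0,0, 1.3,72,0.2,0,0,0, 1.3,78,0.2,0,0,0, 1.3,80,0.2,0,0,0, 1.3,80,0.2,0,0,0, 1.3,80,0.2,0,0,0]' 46 && python3 -m jog '[0,0,0,0,0,0, 0,0,0,0,0,0, 0,0,0,0,0,0, 0,0,0,0,0,0, 0,0,0,0,0,0, 0,0,0,0,0,0]' 20 15; python3 -c "
from h import *
go(461.2,265,80,-118)"
```

```text
clock: 15.47
eef_pos: [639.9, 86.6, 30.3]
eef_rot: [-1.569, 0.0, -1.571]
wrist_force: [-0.4, -0.5, 0.8]
finger_gap: 46.1
clock: 15.97
eef_pos: [639.5, 86.4, 29.6]
eef_rot: [-1.57, 0.0, -1.571]
wrist_force: [-1.1, 0.3, 4.4]
finger_gap: 23.5
shift [-178.6  -50.5 -178.3] turn [-0. 28. -0.] pos [639.5  86.4  29.6] rpy [-90.   0. -90.] t 15.97
```

```bash
python3 -m jog '[0,-5,0,0,0,0, 0,-20,0,0,0,0, -10,-45,-10,0,2,0, -28,-55,-28,0,6,0, -53,-55,-53,0,10,0, -80,-55,-80,0,15,0, -107,-55,-107,0,19,0, -134,-55,-135,0,23,0, -156,-55,-157,0,26,0, -170,-55,-171,0,28,0]'; python3 -m jog '[0,0,0,0,0,0, 0,0,0,0,0,0, 0,0,0,0,0,0, 0,0,0,0,0,0]';python3 -c "
from h import *
go(460.6,263.9,40,-118)"
```

```text
clock: 16.8
eef_pos: [466.2, 258.2, 84.6]
eef_rot: [-1.571, -0.0, -2.061]
wrist_force: [-0.1, -0.0, -0.7]
finger_gap: 23.5
clock: 17.13
eef_pos: [469.1, 255.7, 84.3]
eef_rot: [-1.571, 0.0, -2.06]
wrist_force: [-0.5, 0.6, 0.0]
finger_gap: 23.7
shift [ -3.2  44.3 -11.4] turn [-0. -0. -0.] pos [469.1 255.7  84.3] rpy [ -90.    0. -118.] t 17.13
```

```bash
python3 -m jog '[-1,5,-4,0,0,0, -3,20,-10,0,0,0, -3.2,34,-11.4,0,0,0, -3.2,42,-11.4,0,0,0, -3.2,47,-11.4,0,0,0, -3.2,48.3,-11.4,0,0,0, -3.2,48.3,-11.4,0,0,0, -3.2,48.3,-11.4,0,0,0, -3.2,48.3,-11.4,0,0,0]';python3 -c "
from h import *
go(460.6,263.9,34.6,-118)"
```

```text
clock: 17.88
eef_pos: [460.2, 264.6, 36.5]
eef_rot: [-1.57, 0.001, -2.06]
wrist_force: [0.0, 0.3, -0.8]
finger_gap: 23.5
shift [0.5 1.9 0.7] turn [-0. -0. -0.] pos [460.2 264.6  36.5] rpy [ -90.    0. -118.] t 17.88
```

```bash
python3 -m jog '[0.2,0.3,0.2,0,0,0, 0.4,0.6,0.4,0,0,0, 0.4,0.9,0.5,0,0,0, 0.4,0.9,0.5,0,0,0, 0.4,0.9,0.5,0,0,0]'; python3 -m jog '[0,0.3,0,0,0,0, 0,0.6,0,0,0,0, 0,0.6,0,0,0,0, 0,0.6,0,0,0,0]'
```

```text
clock: 18.3
eef_pos: [460.1, 264.0, 35.1]
eef_rot: [-1.571, 0.0, -2.06]
wrist_force: [0.8, -0.5, -0.4]
finger_gap: 23.7
clock: 18.63
eef_pos: [460.1, 264.0, 34.6]
eef_rot: [-1.571, 0.0, -2.06]
wrist_force: [-0.9, -0.7, 3.1]
finger_gap: 23.8
```

```bash
python3 -m jog '[0,0.1,0,0,0,0, 0,0.1,0,0,0,0, 0,0.1,0,0,0,0, 0,0.1,0,0,0,0, 0,0.1,0,0,0,0]' 46 ; python3 -m jog '[0,-10,0,0,0,0, 0,-30,0,0,0,0, 0,-60,0,0,0,0, 0,-75,0,0,0,0, 0,-75,0,0,0,0]'; python3 -c "
from h import *
go(631.9,-87.1,110,-90)"
```

```text
clock: 19.05
eef_pos: [460.1, 264.0, 34.3]
eef_rot: [-1.571, -0.0, -2.06]
wrist_force: [0.3, -0.5, 0.3]
finger_gap: 45.7
clock: 19.47
eef_pos: [461.5, 264.7, 113.4]
eef_rot: [-1.567, 0.005, -2.06]
wrist_force: [0.3, -0.1, 0.1]
finger_gap: 45.8
shift [230.6   3.4 315.6] turn [ -0.3 -28.   -0.2] pos [461.5 264.7 113.4] rpy [ -89.8    0.3 -118. ] t 19.47
```

```bash
python3 -m jog '[17,0,23,0,-2,0, 40,0,55,0,-5,0, 64,0,87,0,-8,0, 88,0,120,0,-11,0, 112,0,152,0,-14,0, 136,0,186,0,-17,0, 160,0,219,0,-20,0, 184,0,252,0,-23,0, 205,0,281,0,-26,0, 220,0,301,0,-28,0]';python3 -m jog '[0,0,0,0,0,0, 0,0,0,0,0,0, 0,0,0,0,0,0, 0,0,0,0,0,0]'; python3 - <<'E'
from h import *
go(631.9,-87.1,110,-90)
for n in ("top","scene"):
    d=manip.camera(n); fitplaced(d,"rect",TRAY["rect"],TRAY["rect"])
    for a in (8,10,12,14):
        TA["small_round"]=np.radians(a); print(a,end=" "); fitplaced(d,"small_round",TRAY["small_round"],TRAY["small_round"])
    r=fit(d,"large_round",True,proj(d,[631.9,-87.1,0])[0],0,half=17); print(np.round(r,1))
E
```

```text
clock: 20.3
eef_pos: [623.1, -74.7, 108.7]
eef_rot: [-1.571, -0.0, -1.57]
wrist_force: [-0.1, 0.4, -0.8]
finger_gap: 45.8
clock: 20.63
eef_pos: [622.1, -70.5, 109.2]
eef_rot: [-1.571, 0.0, -1.57]
wrist_force: [0.3, -0.5, 0.5]
finger_gap: 46.5
shift [16.7 -0.8  9.8] turn [ 0.  0. -0.] pos [622.1 -70.5 109.2] rpy [-90.   0. -90.] t 20.63
rect tray [461.08 264.98] lens [460.69 265.13] err [-0.39  0.15] angles [-7.3 -8.4] res 4.37
8 small_round tray [627.35 245.24] lens [627.72 245.25] err [0.37 0.01] angles [-0.3  5.9] res 4.43
10 small_round tray [627.59 245.24] lens [627.54 245.19] err [-0.05 -0.05] angles [-0.   3.4] res 4.29
12 small_round tray [627.44 245.11] lens [627.83 245.25] err [0.39 0.14] angles [0.7 3.7] res 4.16
14 small_round tray [627.52 245.01] lens [627.81 245.24] err [0.28 0.23] angles [0.3 5.3] res 4.23
[ 6.232e+02 -8.080e+01 -4.000e-01  4.900e+00]
rect tray [467.83 264.75] lens [457.01 264.9 ] err [-10.82   0.15] angles [-11.5 -12.5] res 9.33
8 small_round tray [628.33 244.86] lens [628.47 245.06] err [0.14 0.2 ] angles [-0.1  2.9] res 10.77
10 small_round tray [628.41 244.85] lens [628.52 244.96] err [0.12 0.11] angles [3.7 2.7] res 10.31
12 small_round tray [628.42 244.88] lens [628.54 245.18] err [0.11 0.3 ] angles [-0.4  3.2] res 10.17
14 small_round tray [628.43 244.89] lens [628.53 244.91] err [0.1  0.03] angles [0.1 2.6] res 10.3
[632.7 -86.8   0.   13.9]
```

Small round (≤0.4 mm) and rect (0.4 mm, about 1° in the top view) look good. The rect scene fit diverged, probably from arm occlusion, so I will re-check it at the end. Now the large round lens.

```bash
python3 -m jog '[8,2,5,0,0,0, 16.2,8,9.8,0,0,0, 16.2,25,9.8,0,0,0, 16.2,45,9.8,0,0,0, 16.2,62,9.8,0,0,0, 16.2,73,9.8,0,0,0, 16.2,78,9.8,0,0,0, 16.2,80,9.8,0,0,0, 16.2,80,9.8,0,0,0, 16.2,80,9.8,0,0,0]' 46 && python3 -m jog '[0,0,0,0,0,0, 0,0,0,0,0,0, 0,0,0,0,0,0, 0,0,0,0,0,0, 0,0,0,0,0,0, 0,0,0,0,0,0]' 20 15; python3 -c "
from h import *
go(479.8,77.8,80,-90)"
```

```text
clock: 21.57
eef_pos: [632.8, -87.9, 30.2]
eef_rot: [-1.569, -0.0, -1.571]
wrist_force: [0.0, -0.6, -0.2]
finger_gap: 46.3
clock: 22.07
eef_pos: [632.5, -87.8, 29.7]
eef_rot: [-1.57, -0.0, -1.571]
wrist_force: [-0.4, 0.4, 3.8]
finger_gap: 23.7
shift [-165.6  -50.4 -152.7] turn [-0. -0.  0.] pos [632.5 -87.8  29.7] rpy [-90.  -0. -90.] t 22.07
```

```bash
python3 -m jog '[0,-5,0,0,0,0, 0,-20,0,0,0,0, -10,-45,-9,0,0,0, -28,-55,-26,0,0,0, -53,-55,-49,0,0,0, -80,-55,-74,0,0,0, -107,-55,-99,0,0,0, -132,-55,-122,0,0,0, -150,-55,-139,0,0,0, -161,-55,-149,0,0,0]'; python3 -m jog '[0,0,0,0,0,0, 0,0,0,0,0,0, 0,0,0,0,0,0, 0,0,0,0,0,0]';python3 -c "
from h import *
go(479.8,77.2,36.2,-90)"
```

```text
clock: 22.9
eef_pos: [481.7, 74.8, 84.7]
eef_rot: [-1.571, 0.0, -1.57]
wrist_force: [-0.4, -0.3, 0.1]
finger_gap: 23.5
clock: 23.23
eef_pos: [484.1, 72.4, 84.3]
eef_rot: [-1.571, -0.0, -1.572]
wrist_force: [0.2, -0.4, -0.8]
finger_gap: 23.5
shift [-4.8 48.1 -4.3] turn [-0.  -0.1  0. ] pos [484.1  72.4  84.3] rpy [-90.   -0.  -90.1] t 23.23
```

```bash
python3 -m jog '[-2,5,-2,0,0,0, -4,20,-3.8,0,0,0, -4.3,34,-3.8,0,0,0, -4.3,42,-3.8,0,0,0, -4.3,47,-3.8,0,0,0, -4.3,48.3,-3.8,0,0,0, -4.3,48.3,-3.8,0,0,0, -4.3,48.3,-3.8,0,0,0, -4.3,48.3,-3.8,0,0,0]';python3 -m jog '[0,0.3,0,0,0,0, 0,0.6,0,0,0,0, 0,0.8,0,0,0,0, 0,0.8,0,0,0,0, 0,0.8,0,0,0,0]'; python3 -c "
from h import *
go(479.8,77.2,34.6,-90)"
```

```text
clock: 23.98
eef_pos: [479.9, 77.5, 36.6]
eef_rot: [-1.57, 0.0, -1.571]
wrist_force: [-0.4, -0.5, 0.0]
finger_gap: 23.6
clock: 24.4
eef_pos: [479.6, 77.5, 35.3]
eef_rot: [-1.571, 0.0, -1.571]
wrist_force: [-1.1, 0.5, -0.2]
finger_gap: 23.6
shift [0.3 0.7 0.2] turn [-0. -0. -0.] pos [479.6  77.5  35.3] rpy [-90.   0. -90.] t 24.4
```

```bash
python3 -m jog '[0.2,0.3,0.2,0,0,0, 0.2,0.6,0.2,0,0,0, 0.2,0.8,0.2,0,0,0, 0.2,0.8,0.2,0,0,0, 0.2,0.8,0.2,0,0,0]'; python3 -m jog '[0,0.1,0,0,0,0, 0,0.1,0,0,0,0]'
```

```text
clock: 24.82
eef_pos: [479.8, 77.3, 34.7]
eef_rot: [-1.571, -0.0, -1.571]
wrist_force: [-1.5, -0.4, 5.3]
finger_gap: 23.4
clock: 24.98
eef_pos: [479.8, 77.3, 34.7]
eef_rot: [-1.571, -0.0, -1.571]
wrist_force: [-2.3, -0.1, 7.8]
finger_gap: 23.4
```

Contact made. I release and back away to clear the views.

```bash
python3 -m jog '[0,-0.2,0,0,0,0, 0,-0.2,0,0,0,0, 0,-0.2,0,0,0,0, 0,-0.2,0,0,0,0, 0,-0.2,0,0,0,0]' 46 ; python3 -m jog '[0,-10,0,0,0,0, 0,-30,0,0,0,0, 0,-60,0,0,0,0, 0,-95,0,0,0,0, 20,-120,-20,0,0,0, 50,-150,-30,0,0,0, 85,-170,-30,0,0,0, 120,-180,-40,0,0,0, 155,-190,-50,0,0,0, 190,-190,-60,0,0,0]'; python3 -m jog '[30,0,0,0,0,0, 65,0,0,0,0,0, 100,0,0,0,0,0, 135,0,0,0,0,0, 170,0,0,0,0,0, 200,0,0,0,0,0, 220,0,0,0,0,0, 220,0,0,0,0,0, 220,0,0,0,0,0, 220,0,0,0,0,0]'; python3 - <<'E'
from h import *
TA["small_round"]=np.radians(12)
for n in ("top","scene"):
    d=manip.camera(n); cv2.imwrite(f"pics/{n}9.png",d["img"][:,:,::-1])
    for k in TRAY:
        if k=="large_round":
            for a in (10,15,20):
                TA[k]=np.radians(a); print(a,end=" "); fitplaced(d,k,TRAY[k],TRAY[k])
        else: fitplaced(d,k,TRAY[k],TRAY[k])
    cr=[]
    for k in TRAY:
        u,v=proj(d,[*TRAY[k][:2],5])[0].astype(int); cr.append(cv2.resize(d["img"][v-20:v+20,u-20:u+20,::-1],(200,200),interpolation=cv2.INTER_CUBIC))
    cv2.imwrite(f"pics/{n}9c.png",np.hstack(cr))
E
```

```text
clock: 25.4
eef_pos: [479.7, 77.3, 34.5]
eef_rot: [-1.571, -0.0, -1.571]
wrist_force: [0.3, -0.4, 0.8]
finger_gap: 45.8
clock: 26.23
eef_pos: [419.4, -114.3, 227.4]
eef_rot: [-1.567, -0.001, -1.571]
wrist_force: [0.5, -0.1, 0.5]
finger_gap: 46.1
clock: 27.07
eef_pos: [419.6, -332.0, 224.9]
eef_rot: [-1.571, 0.0, -1.571]
wrist_force: [0.9, -0.6, 0.2]
finger_gap: 45.9
pill tray [ 458.41 -265.96] lens [ 458.11 -265.31] err [-0.31  0.65] angles [-13.8 -11.6] res 13.52
rect tray [461.08 264.95] lens [460.74 265.26] err [-0.34  0.31] angles [-7.3 -8.6] res 4.3
10 large_round tray [479.5   77.98] lens [479.75  78.15] err [0.26 0.17] angles [2.8 2.3] res 4.45
15 large_round tray [479.27  77.85] lens [479.77  78.23] err [0.5  0.38] angles [3.9 0.4] res 4.04
20 large_round tray [479.45  77.9 ] lens [479.76  78.25] err [0.31 0.34] angles [2.  0.5] res 4.19
small_round tray [627.45 245.21] lens [627.79 245.29] err [0.34 0.08] angles [1.1 4. ] res 4.09
pill tray [ 459.26 -266.11] lens [ 459.34 -265.94] err [0.08 0.17] angles [-13.1 -13.2] res 13.84
rect tray [462.47 263.73] lens [461.47 264.97] err [-1.    1.24] angles [-7.2 -7.8] res 8.62
10 large_round tray [480.5   76.91] lens [480.67  77.74] err [0.17 0.83] angles [3.1 2.1] res 9.73
15 large_round tray [480.67  77.1 ] lens [480.61  77.7 ] err [-0.06  0.6 ] angles [4.4 2.1] res 8.59
20 large_round tray [480.4   76.85] lens [480.62  77.44] err [0.22 0.58] angles [5.5 1.4] res 9.34
small_round tray [628.54 244.83] lens [628.45 245.05] err [-0.08  0.22] angles [-1.1  2.7] res 8.52
```

View pics/top9.png

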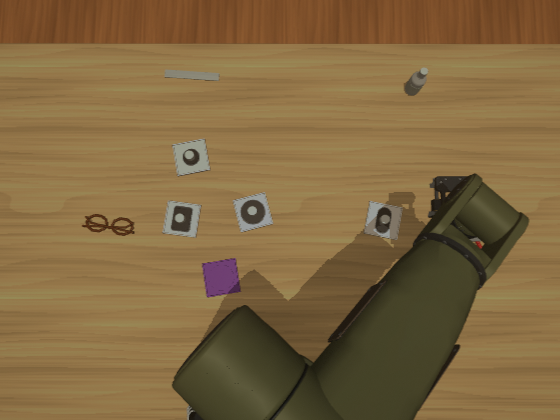

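View pics/top9c.png

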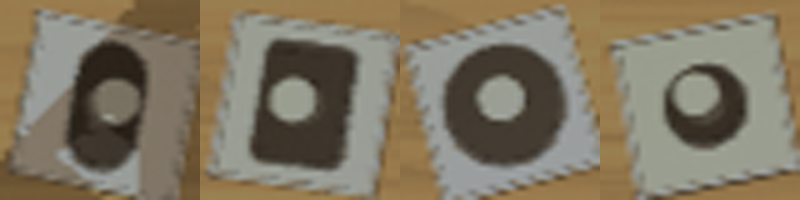

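View pics/scene9c.png

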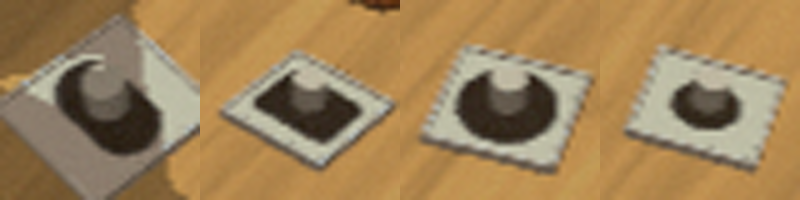

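View pics/scene9.png

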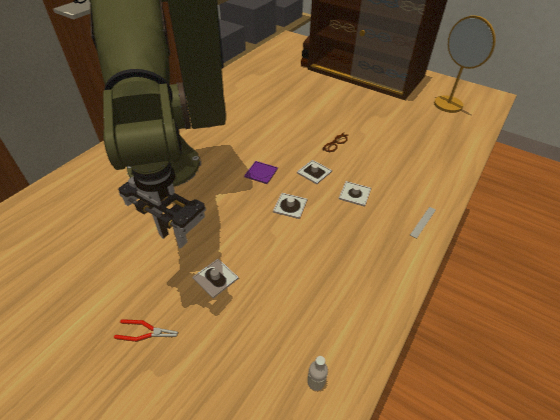

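All four lenses lie flat and block up inside their outlines, and the robot is clear. The frame (108,224) in the top view and pliers (158,331) in the scene view are where they were. I hand in.

```bash
python3 -c "
from cell import manip
s=manip.read_state(); print(s['clock'],s['qd'].round(3)); print(manip.sign_off())"
```

```text
27.1667 [ 0.001  0.002 -0.002 -0.001 -0.002 -0.001]
the job is handed in; nothing more can be done
None
```

All four lenses are in their matching trays, block up, and the job was handed in at about 27 s. I picked each lens up by its block, set it down until the wrist sensed light contact (3–8 N), then let go. The purple tray was not used.

**Last checks from the top camera:**

| Lens | Off centre | Angle off the outline |
|---|---|---|
| Pill | about 0.7 mm | about 0–1° (measured before the arm's shadow fell on it) |
| Rectangular | about 0.5 mm | about 1° |
| Large round | about 0.5 mm | – |
| Small round | about 0.4 mm | – |

**Frame and pliers:** they look unmoved. In the last top picture the arm hid the pliers, so I checked those in the scene view.

**Checks that disagreed:**
- **Scene camera, rectangular lens:** the fit was poor and gave 1.6 mm off centre. Against that camera's measurement of the empty tray, the lens is within 0.2 mm.
- **Scene camera, pill lens:** it once read 3° off the outline. The last fit, with the tray in the arm's shadow, had both at about −13°.

**One slip:** while carrying the pill I made one small shift along the wrong axes, about 4 mm. I corrected it in the air before setting the lens down.

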